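# Plug air cylinders into the leak-test manifold

### The job

Connect the air cylinders lying on the mat to the leak-test manifold: first turn the supply valve's lever fully shut, then the vent valve's lever (the one with the silencer) fully open so the manifold is empty, and with the valves so, push the brass tube of every cylinder into a coupler of its own (any coupler) until it is fully home and the latch has dropped behind it. When all are locked in, turn the vent fully shut and after that the supply fully open. Leave the parts box, mug, mouse and screwdriver where they are.

Things in the scene. Friction and masses are not known exactly. Their poses are not given: they have to be found in the camera images.
- cyl1: one of up to four identical air cylinders (may be absent) lying on the mat. Square aluminium block 72 mm long, 32 x 32 mm section, black end bands; about 0.2 kg. Origin at the block's centre, 16 mm above the mat when lying; x runs along it to its brass tube. At the back a thin rod with a 14 mm knuckle reaches to x = -67 mm. It may lie on any of its four long sides; roll does not matter
- cyl1_tip (a point): centre of the tip of this cylinder's 18 mm dia. brass tube, which stands out 60 mm from the block's front face: 96 mm along x from the block's centre. Nose tapers from 18 to 8 mm dia. over the last 8 mm; 16 to 26 mm behind the tip is a 10 mm dia. groove where the latch catches
- cyl2: another air cylinder like cyl1 (may be absent), same sizes and frame
- cyl2_tip (a point): tube tip of cyl2, 96 mm along x from its block's centre
- cyl3: another air cylinder like cyl1 (may be absent), same sizes and frame
- cyl3_tip (a point): tube tip of cyl3, 96 mm along x from its block's centre
- cyl4: another air cylinder like cyl1 (may be absent), same sizes and frame
- cyl4_tip (a point): tube tip of cyl4, 96 mm along x from its block's centre
- port0 (a point): push-fit coupler 1 of four, 72 mm apart, on the front of the manifold, an aluminium bar 310 mm long and 76 mm high fixed to the bench. Point: centre of its mouth, 50 mm above the bench; x = straight into the coupler (level), z up. Grey funnel about 34 mm wide narrows over 12 mm to a 20.5 mm square bore; bore bottom 50 mm in from the mouth. Black housing 33.5 mm square
- port1 (a point): coupler 2, like port0 and same axes: centre of its mouth, 72 mm from port0 towards the supply valve
- port2 (a point): coupler 3, like port0 and same axes: centre of its mouth, 144 mm from port0 towards the supply valve
- port3 (a point): coupler 4, like port0 and same axes: centre of its mouth, 216 mm from port0 towards the supply valve
- latch0 (a joint): lift (m) of the steel latch on coupler 1, 26 to 32 mm in from the mouth: 0 = down (empty, or tube locked), 0.003 to 0.004 while a nose passes under it. Sprung down: a push of about 10 to 15 N drives the nose past, and it drops into the groove when the tip is 48 to 50 mm in; the tube then cannot be pulled out and the coupler carries the cylinder by itself
- latch1 (a joint): lift (m) of the latch on coupler 2, as latch0
- latch2 (a joint): lift (m) of the latch on coupler 3, as latch0
- latch3 (a joint): lift (m) of the latch on coupler 4, as latch0
- supply (a joint): angle (rad) of the lever of the supply ball valve, at the manifold's end beyond port3, about the vertical. 0 = shut: lever square across its pipe, pointing along the ports' +x, away from the couplers' mouths. pi/2 = open: lever in line with its pipe, pointing outwards along the ports' -y. Stops at both ends; stays where left (friction about 0.12 N m)
- supply_hinge (a point): the supply lever's pivot at the lever's mid height, 101 mm above the bench; axes as the ports'. Lever: flat bar 16 mm wide with a grey sleeve 20 mm wide and 14 mm high, 37 to 95 mm from the pivot. Clear below the sleeve to 63 mm above the bench (inlet pipe, which turns back and down into the bench)
- vent (a joint): angle (rad) of the lever of the vent ball valve, at the manifold's other end beyond port0, where a short copper silencer points outwards. Mirror image of the supply valve: 0 = shut: lever pointing along the ports' +x; pi/2 = open: in line with the silencer, pointing outwards along the ports' +y; same stops and friction
- vent_hinge (a point): the vent lever's pivot, 101 mm above the bench; axes as the ports'; lever sizes as the supply lever's
- bin: clear plastic parts box 120 x 85 x 50 mm, origin under its centre; leave alone
- mug: white mug 76 mm dia., 95 mm high, origin under its centre; leave alone
- mouse: black computer mouse 100 x 58 x 32 mm; leave alone
- driver: screwdriver lying on the mat; leave alone
There are look-alikes about, which are no part of the job. Leave any blue look-alike of the cyl2 alone.

How it is judged (in metres and radians):
On the way, in this order (a step that is already met when the one before it is completed fails the run):
1. the supply valve is shut (value of joint supply below 0.12 rad), for 0.2 s.
2. the vent valve is open, with the supply shut (value of joint supply below 0.15 rad and value of joint vent above 1.42 rad), for 0.2 s.
3. every cylinder is locked in a coupler while the supply is shut and the vent open (value of joint supply below 0.15 rad and value of joint vent above 1.4 rad and ((x of cyl1_tip in the frame of port0 above 0.0462 m and y of cyl1_tip in the frame of port0 between -0.006 and 0.006 m and z of cyl1_tip in the frame of port0 between -0.006 and 0.006 m and value of joint latch0 below 0.0015 m) or (x of cyl1_tip in the frame of port1 above 0.0462 m and y of cyl1_tip in the frame of port1 between -0.006 and 0.006 m and z of cyl1_tip in the frame of port1 between -0.006 and 0.006 m and value of joint latch1 below 0.0015 m) or (x of cyl1_tip in the frame of port2 above 0.0462 m and y of cyl1_tip in the frame of port2 between -0.006 and 0.006 m and z of cyl1_tip in the frame of port2 between -0.006 and 0.006 m and value of joint latch2 below 0.0015 m) or (x of cyl1_tip in the frame of port3 above 0.0462 m and y of cyl1_tip in the frame of port3 between -0.006 and 0.006 m and z of cyl1_tip in the frame of port3 between -0.006 and 0.006 m and value of joint latch3 below 0.0015 m)) and ((x of cyl2_tip in the frame of port0 above 0.0462 m and y of cyl2_tip in the frame of port0 between -0.006 and 0.006 m and z of cyl2_tip in the frame of port0 between -0.006 and 0.006 m and value of joint latch0 below 0.0015 m) or (x of cyl2_tip in the frame of port1 above 0.0462 m and y of cyl2_tip in the frame of port1 between -0.006 and 0.006 m and z of cyl2_tip in the frame of port1 between -0.006 and 0.006 m and value of joint latch1 below 0.0015 m) or (x of cyl2_tip in the frame of port2 above 0.0462 m and y of cyl2_tip in the frame of port2 between -0.006 and 0.006 m and z of cyl2_tip in the frame of port2 between -0.006 and 0.006 m and value of joint latch2 below 0.0015 m) or (x of cyl2_tip in the frame of port3 above 0.0462 m and y of cyl2_tip in the frame of port3 between -0.006 and 0.006 m and z of cyl2_tip in the frame of port3 between -0.006 and 0.006 m and value of joint latch3 below 0.0015 m)) and ((x of cyl3_tip in the frame of port0 above 0.0462 m and y of cyl3_tip in the frame of port0 between -0.006 and 0.006 m and z of cyl3_tip in the frame of port0 between -0.006 and 0.006 m and value of joint latch0 below 0.0015 m) or (x of cyl3_tip in the frame of port1 above 0.0462 m and y of cyl3_tip in the frame of port1 between -0.006 and 0.006 m and z of cyl3_tip in the frame of port1 between -0.006 and 0.006 m and value of joint latch1 below 0.0015 m) or (x of cyl3_tip in the frame of port2 above 0.0462 m and y of cyl3_tip in the frame of port2 between -0.006 and 0.006 m and z of cyl3_tip in the frame of port2 between -0.006 and 0.006 m and value of joint latch2 below 0.0015 m) or (x of cyl3_tip in the frame of port3 above 0.0462 m and y of cyl3_tip in the frame of port3 between -0.006 and 0.006 m and z of cyl3_tip in the frame of port3 between -0.006 and 0.006 m and value of joint latch3 below 0.0015 m)) and ((x of cyl4_tip in the frame of port0 above 0.0462 m and y of cyl4_tip in the frame of port0 between -0.006 and 0.006 m and z of cyl4_tip in the frame of port0 between -0.006 and 0.006 m and value of joint latch0 below 0.0015 m) or (x of cyl4_tip in the frame of port1 above 0.0462 m and y of cyl4_tip in the frame of port1 between -0.006 and 0.006 m and z of cyl4_tip in the frame of port1 between -0.006 and 0.006 m and value of joint latch1 below 0.0015 m) or (x of cyl4_tip in the frame of port2 above 0.0462 m and y of cyl4_tip in the frame of port2 between -0.006 and 0.006 m and z of cyl4_tip in the frame of port2 between -0.006 and 0.006 m and value of joint latch2 below 0.0015 m) or (x of cyl4_tip in the frame of port3 above 0.0462 m and y of cyl4_tip in the frame of port3 between -0.006 and 0.006 m and z of cyl4_tip in the frame of port3 between -0.006 and 0.006 m and value of joint latch3 below 0.0015 m))), for 0.3 s.
4. the vent valve is shut, with the supply still shut (value of joint supply below 0.15 rad and value of joint vent below 0.12 rad), for 0.2 s.
5. the supply valve is open, with the vent shut (value of joint supply above 1.42 rad and value of joint vent below 0.15 rad), for 0.2 s.
At the end, for the whole second after the job is handed in: every cylinder present has its tube tip at least 46 mm into a coupler's mouth (bottom at 50 mm), within 6 mm of its axis, with that coupler's latch down (under 1.5 mm), at rest; the supply lever is within 0.15 rad of its open stop and the vent lever within 0.15 rad of its shut stop (all of step 5 and ((x of cyl1_tip in the frame of port0 above 0.0462 m and y of cyl1_tip in the frame of port0 between -0.006 and 0.006 m and z of cyl1_tip in the frame of port0 between -0.006 and 0.006 m and value of joint latch0 below 0.0015 m) or (x of cyl1_tip in the frame of port1 above 0.0462 m and y of cyl1_tip in the frame of port1 between -0.006 and 0.006 m and z of cyl1_tip in the frame of port1 between -0.006 and 0.006 m and value of joint latch1 below 0.0015 m) or (x of cyl1_tip in the frame of port2 above 0.0462 m and y of cyl1_tip in the frame of port2 between -0.006 and 0.006 m and z of cyl1_tip in the frame of port2 between -0.006 and 0.006 m and value of joint latch2 below 0.0015 m) or (x of cyl1_tip in the frame of port3 above 0.0462 m and y of cyl1_tip in the frame of port3 between -0.006 and 0.006 m and z of cyl1_tip in the frame of port3 between -0.006 and 0.006 m and value of joint latch3 below 0.0015 m)) and ((x of cyl2_tip in the frame of port0 above 0.0462 m and y of cyl2_tip in the frame of port0 between -0.006 and 0.006 m and z of cyl2_tip in the frame of port0 between -0.006 and 0.006 m and value of joint latch0 below 0.0015 m) or (x of cyl2_tip in the frame of port1 above 0.0462 m and y of cyl2_tip in the frame of port1 between -0.006 and 0.006 m and z of cyl2_tip in the frame of port1 between -0.006 and 0.006 m and value of joint latch1 below 0.0015 m) or (x of cyl2_tip in the frame of port2 above 0.0462 m and y of cyl2_tip in the frame of port2 between -0.006 and 0.006 m and z of cyl2_tip in the frame of port2 between -0.006 and 0.006 m and value of joint latch2 below 0.0015 m) or (x of cyl2_tip in the frame of port3 above 0.0462 m and y of cyl2_tip in the frame of port3 between -0.006 and 0.006 m and z of cyl2_tip in the frame of port3 between -0.006 and 0.006 m and value of joint latch3 below 0.0015 m)) and ((x of cyl3_tip in the frame of port0 above 0.0462 m and y of cyl3_tip in the frame of port0 between -0.006 and 0.006 m and z of cyl3_tip in the frame of port0 between -0.006 and 0.006 m and value of joint latch0 below 0.0015 m) or (x of cyl3_tip in the frame of port1 above 0.0462 m and y of cyl3_tip in the frame of port1 between -0.006 and 0.006 m and z of cyl3_tip in the frame of port1 between -0.006 and 0.006 m and value of joint latch1 below 0.0015 m) or (x of cyl3_tip in the frame of port2 above 0.0462 m and y of cyl3_tip in the frame of port2 between -0.006 and 0.006 m and z of cyl3_tip in the frame of port2 between -0.006 and 0.006 m and value of joint latch2 below 0.0015 m) or (x of cyl3_tip in the frame of port3 above 0.0462 m and y of cyl3_tip in the frame of port3 between -0.006 and 0.006 m and z of cyl3_tip in the frame of port3 between -0.006 and 0.006 m and value of joint latch3 below 0.0015 m)) and ((x of cyl4_tip in the frame of port0 above 0.0462 m and y of cyl4_tip in the frame of port0 between -0.006 and 0.006 m and z of cyl4_tip in the frame of port0 between -0.006 and 0.006 m and value of joint latch0 below 0.0015 m) or (x of cyl4_tip in the frame of port1 above 0.0462 m and y of cyl4_tip in the frame of port1 between -0.006 and 0.006 m and z of cyl4_tip in the frame of port1 between -0.006 and 0.006 m and value of joint latch1 below 0.0015 m) or (x of cyl4_tip in the frame of port2 above 0.0462 m and y of cyl4_tip in the frame of port2 between -0.006 and 0.006 m and z of cyl4_tip in the frame of port2 between -0.006 and 0.006 m and value of joint latch2 below 0.0015 m) or (x of cyl4_tip in the frame of port3 above 0.0462 m and y of cyl4_tip in the frame of port3 between -0.006 and 0.006 m and z of cyl4_tip in the frame of port3 between -0.006 and 0.006 m and value of joint latch3 below 0.0015 m)) and linear speed of each of cyl1, cyl2, cyl3, cyl4 below 0.03 m/s); the robot touches nothing.
It fails at once if the bin is pushed about (over 40 mm) (distance of bin from where it was at the start of the episode above 0.04 m).
It fails at once if the mug is pushed about (over 40 mm) (distance of mug from where it was at the start of the episode above 0.04 m).
It fails at once if the mouse is pushed about (over 40 mm) (distance of mouse from where it was at the start of the episode above 0.04 m).
It fails at once if the driver is pushed about (over 40 mm) (distance of driver from where it was at the start of the episode above 0.04 m).
Of cyl1, cyl2, cyl3, cyl4 only 2 to 3 are there at a start; the rules pass over those that are not, and their reading is None.
At some moment in a run one of cyl1, cyl2, cyl3, cyl4 may be knocked a few centimetres aside while the robot is not near it.
Once in a run the grip may slacken for a moment while it holds something.
It also fails if it takes over 200 s, if anything falls off the work surface, if the arm or the gripper's body presses on something with over 40 N, if the wrist force passes 120 N, or if a joint passes its speed limit or range.

### The arm

A 6-joint arm with a two-finger parallel gripper is mounted at the origin on the work surface. World frame = base frame: x ahead of the robot, y to its left, z up, the work surface at z = 0. Lengths are in m, angles in degrees, forces in N, time in s.
With the tool pointing down it reaches from about 0.375 to 0.9 m from the base axis. Payload 3.1 kg.
Tool frame: the origin (TCP) lies on the centre line of the jaws, within the pads' length; the fingertips stand 25 mm ahead of it and the grasp point (between the pads) lies 6 mm ahead of it; z points along the fingers, y is the line along which they close (so a half turn about z gives the same grasp; the last joint's range is limited). The gripper opens to 87 mm and grips with 3 to 60 N. Pads are 19 mm wide; open, the fingers measure 117 mm over their backs; the gripper's body (75 mm by 190 mm) begins 51 mm behind the grasp point.
Start: joints at [53.199, 30.224, 82.088, -0, 67.689, -10.227], TCP at [0.28, 0.559, 0.248] pointing down, gripper open.
Joint ranges: [-176.69, 176.69], [-43.24, 126.21], [12.49, 139.97], [-82, 262], [0, 151.66], [-163.58, 163.58]. Speed limits (degrees/s): [159.86, 159.86, 180, 180, 180, 180].

### API

Orientations are given as a 3x3 rotation matrix whose columns are the frame's x, y, z axes.
In Python, from rig import bot, cams, models gives the robot as it stands. The module is installed in compiled form; this text tells all that it offers.
- The arm moves only by the shell command python3 -m handwheel 'ROWS' [OPENING]. ROWS is JSON, a list of rows, each a list of 6 numbers: the shift along the world's x, y, z each as a share of 1 m, from -1 to 1, then the turn, a rotation vector about the world's x, y, z each as a share of 2 rad, from -1 to 1. In form: [[dx, dy, dz, wx, wy, wz], ...]. A call has exactly 8 rows; each row is the pose to reach, as a shift and turn from the pose commanded when the call began; what a row does not reach only later rows make up. A row lasts 1/12 s, in which the tool goes at most 41.7 mm and 7.16 degrees, less where a joint would pass 70% of its speed; a pose out of reach is approached as far as the arm can. A call with a number of a shift or a turn outside -1 to 1 is refused whole. A call with a gripper value outside its range is refused whole. OPENING is the opening, from -1 (shut) to 1 (fully open), so that 0 is half open, set as the call begins (- or left out, the last holds). The fingers move at their own pace and stop on an object; the grip force is fixed at half the most. Time passes only in rows, so rows that repeat a pose let the fingers close, or fill a call up. It gives the time, the measured TCP pose, the force, the opening and the grip force at its end, in the units of the state.
- bot.read_state(): the state, without advancing time (a new reading comes with each control period).
- cams.capture(name): name is "scene" or "top"; returns (picture, depth): 420x560x3 uint8, blue, green, red; 420x560 float32, m along the optical axis (not along the pixel's ray), 0 where there is no reading.
- cams.calibration(name): a dict with "mtx" (3x3 intrinsics, pixels), "R" (3x3) and "t" (3): a world point X has camera coordinates R X + t. Camera axes: x right, y down, z forward; pixel columns grow to the right and rows downward; lengths in m; the calibration is good to about 2 mm. A picture is of the moment at which its call begins. calibration takes no time and is no camera call.
- bot.hand_in(): hands the job in; it is judged then, once.
Trained networks look in the newest picture that a camera, given by its name, has taken for a name from the list of things; names that differ only in an ending like _2 or _b are one class to them, and where a whole thing is asked for, a point or a joint stands for the part that bears it (a point fixed in the world has none). Each returns a list of dicts, best first, with "conf" (0 to 1); they miss things now and then, are a little off and sometimes report something else, mostly with a low value. They report only what shows in the picture. A call takes as long as a camera call. They do not tell look-alikes from the thing itself.
- models.spot_in(query, camera): "position" ([column, row] in pixels, amid what is visible of it).
- models.tip_of(query, camera): "position" ([column, row] in pixels: a listed point, or the origin of a listed thing).
The state is a dict: "time_s": time; "joint_positions": joint angles; "qvel": joint speeds; "tau": joint torques, N m; "position": TCP position; "tcp_rot": TCP orientation; "force": force on the tool from outside, world axes, zero at the start; "moment": the same for the moment, N m; "opening": opening from 0.0 (shut) to 1.0 (fully open); "grasp_force": force on a finger pad.
Only numpy, scipy, OpenCV 4.12 (cv2) and the standard library are available. Lean on these libraries where they do the work, as an engineer would, in place of code of your own. Each camera call takes 0.05 s, during which the arm holds its last target. There are 200 camera calls.

## Working session

There is one attempt and no reset: what is moved stays moved. The work goes in short steps, Python scripts to look and compute and a shell command to move; the robot and the scene stay as the last step left them, time stands still between calls to the robot, and variables do not carry over. Pictures are saved under pics/ and viewed, at most 14 in all, crops included, and the job is handed in when it is done.

```bash
mkdir -p pics; cat > h.py <<'E'
import numpy as np, cv2
from rig import bot, cams, models
def ray(cam,uv):
    c=cams.calibration(cam);K=np.array(c['mtx']);R=np.array(c['R']);t=np.array(c['t'])
    d=R.T@np.linalg.inv(K)@np.array([uv[0],uv[1],1.]);o=-R.T@t
    return o,d
def at_z(cam,uv,z):
    o,d=ray(cam,uv);return o+d*(z-o[2])/d[2]
def proj(cam,X):
    c=cams.calibration(cam);p=np.array(c['mtx'])@(np.array(c['R'])@np.array(X)+np.array(c['t']));return p[:2]/p[2]
def deproj(cam,dep,uv):
    o,d=ray(cam,uv);return o+d*dep[int(round(uv[1])),int(round(uv[0]))]
E
python3 - <<'E'
from h import *
for c in ('scene','top'):
    p,d=cams.capture(c);cv2.imwrite(f'pics/{c}0.png',p);np.save(f'{c}d.npy',d)
    print(c,-np.array(cams.calibration(c)['R']).T@np.array(cams.calibration(c)['t']))
    for q in ('cyl1','cyl1_tip','port0','port1','port3','supply_hinge','vent_hinge','supply','vent'):
        print(q,[(np.round(r['position']),round(r['conf'],2)) for r in models.tip_of(q,c)][:6])
    print(cams.calibration(c)['mtx'])
print(bot.read_state())
E
```

```text
scene [1.06348495 0.49413649 1.05323856]
cyl1 [(array([379., 232.]), 0.98), (array([463., 279.]), 0.83), (array([207., 121.]), 0.53), (array([219., 158.]), 0.37)]
cyl1_tip [(array([190., 139.]), 0.91), (array([201., 160.]), 0.5)]
port0 [(array([299., 207.]), 0.97), (array([244., 169.]), 0.67), (array([261., 184.]), 0.66), (array([282., 191.]), 0.59), (array([349., 299.]), 0.43)]
port1 [(array([299., 207.]), 0.97), (array([244., 169.]), 0.67), (array([261., 184.]), 0.66), (array([282., 191.]), 0.59), (array([349., 299.]), 0.43)]
port3 [(array([299., 207.]), 0.97), (array([244., 169.]), 0.67), (array([261., 184.]), 0.66), (array([282., 191.]), 0.59), (array([349., 299.]), 0.43)]
supply_hinge [(array([200., 159.]), 0.81), (array([256., 183.]), 0.71)]
vent_hinge [(array([311., 234.]), 0.69), (array([146., 156.]), 0.32)]Traceback (most recent call last):
  File "<stdin>", line 6, in <module>
ValueError: it knows: bin, cyl, cyl1_tip, cyl2_tip, cyl3_tip, cyl4_tip, driver, mouse, mug, port, supply_hinge, vent_hinge
```

```bash
python3 - <<'E'
from h import *
for c in ('scene','top'):
    p,d=cams.capture(c);cv2.imwrite(f'pics/{c}0.png',p);np.save(f'{c}d.npy',d)
    print(c,-np.array(cams.calibration(c)['R']).T@np.array(cams.calibration(c)['t']),cams.calibration(c)['mtx'][0][0])
    if c=='top':
      for q in ('cyl','cyl1_tip','port','supply_hinge','vent_hinge','bin','mug','mouse','driver'):
        print(q,[(np.round(r['position']),round(r['conf'],2),np.round(deproj(c,d,r['position']),3)) for r in models.tip_of(q,c)][:6])
print(bot.read_state())
E
```

```text
scene [1.06348495 0.49413649 1.05323856] 400.26509059389247
top [0.37569698 0.11319427 1.32658809] 469.91432634522045
cyl [(array([ 84., 268.]), 0.89, array([0.414, 0.613, 0.037])), (array([383., 274.]), 0.85, array([ 0.416, -0.198,  0.029])), (array([182., 265.]), 0.8, array([0.429, 0.352, 0.035])), (array([426., 279.]), 0.69, array([ 0.404, -0.316,  0.03 ])), (array([432., 239.]), 0.46, array([ 0.518, -0.348,  0.001]))]
cyl1_tip [(array([432., 241.]), 0.78, array([ 0.514, -0.346,  0.002])), (array([260., 239.]), 0.55, array([ 0.508,  0.141, -0.002]))]
port [(array([286., 233.]), 0.91, array([0.518, 0.071, 0.07 ])), (array([341., 232.]), 0.83, array([ 0.524, -0.077,  0.071])), (array([260., 236.]), 0.79, array([ 0.517,  0.143, -0.002])), (array([452., 192.]), 0.31, array([ 0.656, -0.411, -0.001]))]
supply_hinge [(array([381., 205.]), 0.95, array([ 0.595, -0.179,  0.104])), (array([378., 239.]), 0.21, array([ 0.515, -0.194,  0.003]))]
vent_hinge [(array([220., 202.]), 0.62, array([0.593, 0.247, 0.107]))]
bin [(array([453., 191.]), 0.86, array([ 0.659, -0.415, -0.   ]))]
mug [(array([
[... 403 characters left out ...]
  2.23467442e-03,
        6.76885846e+01, -1.02268662e+01]), 'qvel': array([-0.04670077, -0.09662183,  0.0119404 ,  0.01332577, -0.06600215,
       -0.08974309]), 'tau': array([ 8.01521537e-05, -4.40006983e+01, -1.76990354e+01,  6.34431699e-02,
        5.02875878e-02,  1.28786974e-05]), 'position': array([0.27954348, 0.55899005, 0.24756931]), 'tcp_rot': array([[-8.94356654e-01,  4.47354642e-01, -1.50484314e-06],
       [ 4.47354641e-01,  8.94356652e-01,  5.82237760e-05],
       [ 2.73925430e-05,  5.13996230e-05, -9.99999998e-01]]), 'force': array([0.02974888, 0.01687719, 0.26495002]), 'moment': array([-0.01117269,  0.06335894, -0.01691597]), 'grasp_force': 0.0, 'opening': 1.0011944124932897}
```

View pics/scene0.png

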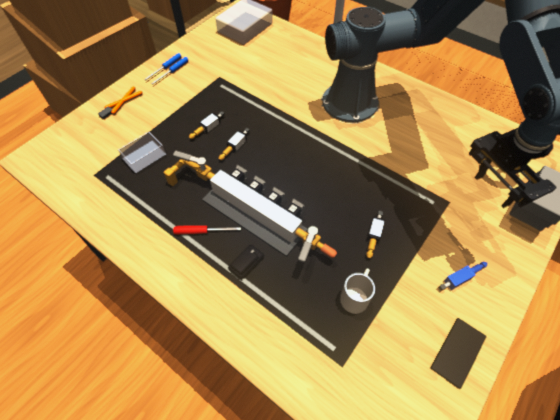

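View pics/top0.png

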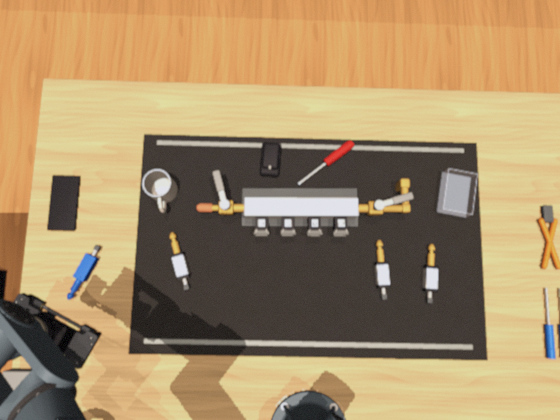

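The top view shows three silver cylinders with brass tubes at (181,268), (383,274) and (431,278). The blue look-alike is at (84,268) off the mat, so I leave it. The ports run from (261,228) to (341,228). The supply lever is at (379,205), nearly open, and the vent lever is at (225,205), nearly shut.

```bash
cat >> h.py <<'E'
def cloud(cam,dep):
    c=cams.calibration(cam);K=np.array(c['mtx']);R=np.array(c['R']);t=np.array(c['t'])
    v,u=np.indices(dep.shape);P=np.stack([(u-K[0,2])/K[0,0]*dep,(v-K[1,2])/K[1,1]*dep,dep],-1)
    return (P-t)@R
def rect(W,m):
    r=cv2.minAreaRect((W[m][:,:2]*1000).astype(np.float32));return np.round(r[0],1),np.round(r[1],1),round(r[2],1),int(m.sum())
def box(W,x0,x1,y0,y1,z0,z1):
    return (W[...,0]>x0)&(W[...,0]<x1)&(W[...,1]>y0)&(W[...,1]<y1)&(W[...,2]>z0)&(W[...,2]<z1)
def cyls(W,img,z0=.012,z1=.06,reg=(.30,.56,-.5,.5)):
    m=box(W,*reg,z0,z1)
    n,l,s,ce=cv2.connectedComponentsWithStats(m.astype(np.uint8))
    hsv=cv2.cvtColor(img,cv2.COLOR_BGR2HSV)
    for i in range(1,n):
        if s[i,4]<80: continue
        q=l==i;P=W[q][:,:2];c=P.mean(0);e=np.linalg.svd(P-c,full_matrices=False)[2][0]
        if e[0]<0:e=-e
        a=(P-c)@e
        blk=q&(W[...,2]>.026)
        print('comp',ce[i].round(),s[i,4],'c',c.round(4),'ang',np.degrees(np.arctan2(e[1],e[0])).round(1),'ends',(c+e*a.min()).round(4),(c+e*a.max()).round(4),'blk',rect(W,blk) if blk.sum()>5 else None)
E
python3 - <<'E'
from h import *
p=cv2.imread('pics/top0.png');d=np.load('topd.npy');W=cloud('top',d)
print('bar',rect(W,box(W,.5,.68,-.2,.3,.07,.083)))
print('supply',rect(W,box(W,.5,.75,-.34,-.12,.095,.13)),'vent',rect(W,box(W,.5,.75,.2,.3,.095,.13)))
print('house',[ (rect(W,box(W,.45,.56,y-.03,y+.03,.05,.09))) for y in (.143,.071,-.001,-.075)])
cyls(W,p)
p2=cv2.imread('pics/scene0.png');W2=cloud('scene',np.load('scened.npy'))
print('scene bar',rect(W2,box(W2,.5,.68,-.2,.3,.07,.083)));cyls(W2,p2)
print('supply',rect(W2,box(W2,.5,.75,-.34,-.12,.095,.13)),'vent',rect(W2,box(W2,.5,.75,.2,.3,.095,.13)))
a=cv2.resize(p[150:310,150:460],None,fx=2.5,fy=2.5,interpolation=3);cv2.imwrite('pics/c1.png',a)
E
```

```text
bar (array([565.3,  34.8]), array([ 99.1, 436.7]), 1.4, 2292)
supply (array([ 607.9, -211.6]), array([ 24.8, 108.4]), 19.2, 294) vent (array([626.1, 246.8]), array([107.2,  24.6]), 14.7, 295)
house [(array([536.2, 137.6]), array([37.7, 45.8]), 88.1, 225), (array([537.3,  65. ]), array([37.8, 44.5]), 88.2, 213), (array([537.7,  -4.3]), array([42.1, 37.4]), 1.4, 212), (array([539.4, -76.6]), array([42.8, 39.7]), 3.5, 211)]
comp [179. 262.] 516 c [0.4359 0.3609] ang 18.2 ends [0.363 0.337] [0.5172 0.3876] blk (array([436.9, 362.8]), array([152. ,  32.4]), 18.4, 324)
comp [382. 271.] 522 c [ 0.4236 -0.1959] ang 4.0 ends [ 0.3476 -0.2012] [ 0.5076 -0.19  ] blk (array([ 428.6, -196.6]), array([145.7,  33.7]), 4.9, 329)
comp [431. 275.] 539 c [ 0.4146 -0.3315] ang -3.9 ends [ 0.3396 -0.3264] [ 0.4997 -0.3374] blk (array([ 416. , -333.4]), array([ 34.8, 148.8]), 84.8, 326)
scene bar (array([571.7,  35. ]), array([ 98.1, 419.9]), 1.1, 1539)
comp [207. 123.] 292 c [ 0.4229 -0.3291] ang -4.1 ends [ 0.3438 -0.3233] [ 0.5049 -0.335 ] blk (array([ 417.5, -330.7]), array([37.7, 83.9]), 86.2, 136)
comp [235. 142.] 302 c [ 0.4315 -0.1938] ang 4.0 ends [ 0.3527 -0.1993] [ 0.5135 -0.188 ] blk (array([ 418.1, -196.1]), array([71.5, 33. ]), 6.4, 143)
comp [375. 233.] 404 c [0.4456 0.3641] ang 17.9 ends [0.3669 0.3387] [0.5225 0.389 ] blk (array([446. , 364.6]), array([105.4,  31.9]), 17.7, 232)
supply (array([ 609.8, -211.2]), array([ 27.6, 106.6]), 17.1, 216) vent (array([629.5, 247.8]), array([107.9,  25. ]), 14.6, 281)
```

View pics/c1.png

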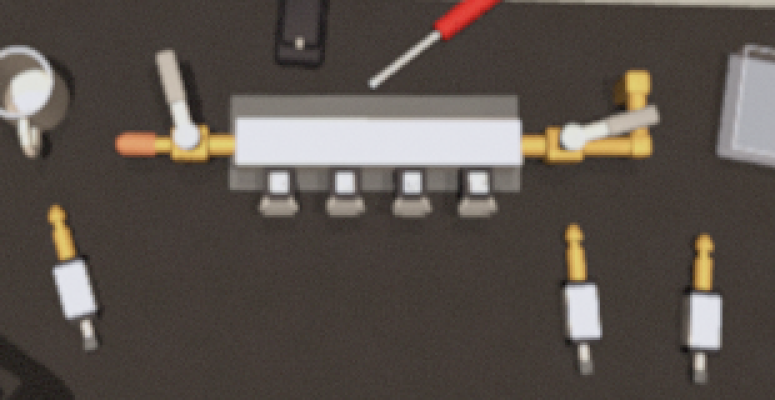

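```bash
python3 -m handwheel '[[0.04,-0.1,0,0,0,0.24],[0.08,-0.2,0,0,0,0.24],[0.12,-0.3,0,0,0,0.24],[0.12,-0.3,0,0,0,0.24],[0.12,-0.3,0,0,0,0.24],[0.12,-0.3,0,0,0,0.24],[0.12,-0.3,0,0,0,0.24],[0.12,-0.3,0,0,0,0.24]]' -1
python3 -m handwheel '[[0.09,-0.27,0,0,0,0],[0.09,-0.27,0,0,0,0],[0.09,-0.27,0,0,0,0],[0.09,-0.27,0,0,0,0],[0.09,-0.27,0,0,0,0],[0.09,-0.27,0,0,0,0],[0.09,-0.27,0,0,0,0],[0.09,-0.27,0,0,0,0]]'
python3 -m handwheel '[[0.084,-0.241,0,0,0,0],[0.084,-0.241,0,0,0,0],[0.084,-0.241,0,0,0,0],[0.084,-0.241,0,0,0,0],[0.084,-0.241,0,0,0,0],[0.084,-0.241,0,0,0,0],[0.084,-0.241,0,0,0,0],[0.084,-0.241,0,0,0,0]]'
```

```text
time_s: 1.62
position: [0.4001, 0.2569, 0.2478]
tcp_rot: [[-1.0, -0.016, 0.001], [-0.016, 1.0, -0.0], [-0.001, -0.0, -1.0]]
force: [0.9, -0.0, 0.8]
opening: 0.476
grasp_force: 0.0
time_s: 2.28
position: [0.4932, -0.0172, 0.2482]
tcp_rot: [[-1.0, -0.01, 0.005], [-0.01, 1.0, -0.004], [-0.005, -0.004, -1.0]]
force: [1.2, -0.1, -0.6]
opening: 0.01
grasp_force: 0.0
time_s: 2.95
position: [0.5742, -0.2546, 0.2472]
tcp_rot: [[-1.0, -0.013, 0.001], [-0.013, 1.0, -0.001], [-0.001, -0.001, -1.0]]
force: [0.4, 0.3, -0.1]
opening: 0.002
grasp_force: 0.0
```

```bash
python3 -m handwheel '[[0,0,-0.04,0,0,0],[0,0,-0.08,0,0,0],[0,0,-0.11,0,0,0],[0,0,-0.13,0,0,0],[0,0,-0.143,0,0,0],[0,0,-0.143,0,0,0],[0,0,-0.143,0,0,0],[0,0,-0.143,0,0,0]]'
python3 -m handwheel '[[0.01,0.003,0,0,0,0],[0.019,0.006,0,0,0,0],[0.03,0.007,0,0,0,0],[0.042,0.009,0,0,0,0],[0.053,0.014,0,0,0,0],[0.064,0.02,0,0,0,0],[0.072,0.028,0,0,0,0],[0.072,0.028,0,0,0,0]]'
python3 -m handwheel '[[0.004,0.004,0,0,0,0],[0.007,0.008,0,0,0,0],[0.01,0.014,0,0,0,0],[0.012,0.02,0,0,0,0],[0.0135,0.025,0,0,0,0],[0.0145,0.028,0,0,0,0],[0.0145,0.028,0,0,0,0],[0.0145,0.028,0,0,0,0]]'
python3 - <<'E'
from h import *
p,d=cams.capture('scene');W=cloud('scene',d);cv2.imwrite('pics/s1.png',p[120:280,130:430])
print('supply',rect(W,box(W,.57,.75,-.34,-.12,.095,.115)))
E
```

```text
time_s: 3.62
position: [0.5741, -0.2511, 0.1057]
tcp_rot: [[-1.0, -0.017, 0.001], [-0.017, 1.0, -0.001], [-0.001, -0.001, -1.0]]
force: [0.1, 0.5, 0.6]
opening: 0.002
grasp_force: 0.0
time_s: 4.28
position: [0.6483, -0.2224, 0.105]
tcp_rot: [[-1.0, -0.018, 0.004], [-0.018, 1.0, -0.001], [-0.004, -0.001, -1.0]]
force: [0.1, -0.5, -0.1]
opening: 0.008
grasp_force: 0.1
time_s: 4.95
position: [0.6606, -0.1954, 0.1046]
tcp_rot: [[-1.0, -0.016, 0.001], [-0.016, 1.0, 0.001], [-0.001, 0.001, -1.0]]
force: [0.4, -0.7, 0.0]
opening: 0.003
grasp_force: 0.0
supply (array([ 676.4, -176.6]), array([43.2, 25.2]), 48.9, 65)
```

```bash
python3 -m handwheel '[[0,0.001,0,0,0,0],[0,0.002,0,0,0,0],[0,0.003,0,0,0,0],[0,0.004,0,0,0,0],[0,0.005,0,0,0,0],[0,0.006,0,0,0,0],[0,0.006,0,0,0,0],[0,0.006,0,0,0,0]]'
python3 - <<'E'
from h import *
p,d=cams.capture('scene');p=cv2.resize(p[120:280,130:430],None,fx=2.6,fy=2.6);cv2.imwrite('pics/s2.png',p)
E
```

```text
time_s: 5.67
position: [0.6606, -0.1929, 0.1047]
tcp_rot: [[-1.0, -0.016, 0.002], [-0.016, 1.0, -0.005], [-0.002, -0.005, -1.0]]
force: [0.1, -7.3, -2.2]
opening: 0.004
grasp_force: 3.4
```

View pics/s2.png

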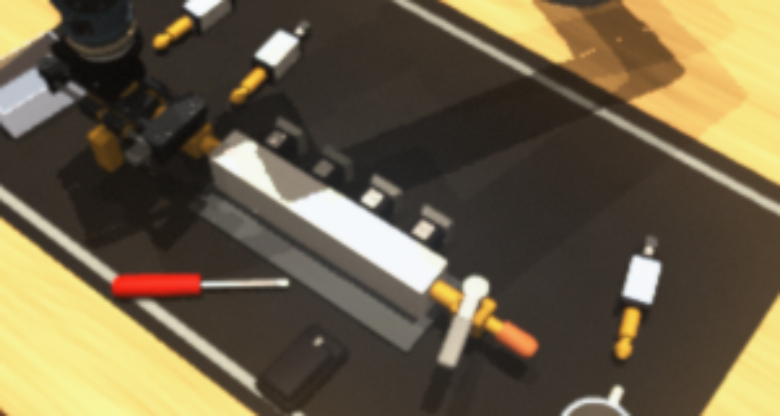

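The supply lever is on its shut stop, with 7 N of reaction. The scene crop shows the vent lever at (460,320) and all three cylinders where they were.

```bash
python3 -m handwheel '[[0,-0.01,0,0,0,0],[0,-0.02,0,0,0,0],[0,-0.02,0.03,0,0,0],[0,-0.02,0.06,0,0,0],[0,0.02,0.06,0,0,0],[0,0.06,0.06,0,0,0],[0,0.1,0.06,0,0,0],[0,0.1,0.06,0,0,0]]'
python3 -m handwheel '[[0,0.04,0,0,0,0],[0,0.08,0,0,0,0],[0,0.12,0,0,0,0],[0,0.16,0,0,0,0],[0,0.2,0,0,0,0],[0,0.24,0,0,0,0],[0,0.28,0,0,0,0],[0,0.298,0,0,0,0]]'
python3 -m handwheel '[[0,0,-0.02,0,0,0],[0,0,-0.04,0,0,0],[0,0,-0.058,0,0,0],[0,0,-0.058,0,0,0],[-0.003,0.01,-0.058,0,0,0],[-0.005,0.02,-0.058,0,0,0],[-0.006,0.03,-0.058,0,0,0],[-0.007,0.039,-0.058,0,0,0]]'
python3 -m handwheel '[[-0.001,0.009,0,0,0,0],[-0.006,0.018,0,0,0,0],[-0.012,0.028,0,0,0,0],[-0.02,0.037,0,0,0,0],[-0.03,0.045,0,0,0,0],[-0.037,0.049,0,0,0,0],[-0.044,0.053,0,0,0,0],[-0.044,0.053,0,0,0,0]]'
```

```text
time_s: 6.38
position: [0.6586, -0.0824, 0.1646]
tcp_rot: [[-1.0, -0.021, -0.003], [-0.021, 1.0, 0.006], [0.003, 0.006, -1.0]]
force: [-1.4, 0.3, 0.2]
opening: 0.004
grasp_force: 0.0
time_s: 7.05
position: [0.6592, 0.213, 0.1646]
tcp_rot: [[-1.0, -0.019, -0.001], [-0.019, 1.0, 0.003], [0.001, 0.003, -1.0]]
force: [-0.2, 0.6, 0.5]
opening: 0.001
grasp_force: 0.0
time_s: 7.72
position: [0.6532, 0.2473, 0.1079]
tcp_rot: [[-1.0, -0.017, 0.001], [-0.017, 1.0, -0.002], [-0.001, -0.002, -1.0]]
force: [-0.5, -4.6, -0.1]
opening: 0.008
grasp_force: 1.7
time_s: 8.38
position: [0.6086, 0.3011, 0.1069]
tcp_rot: [[-1.0, -0.018, 0.002], [-0.018, 1.0, 0.0], [-0.002, 0.0, -1.0]]
force: [2.5, -1.3, -0.4]
opening: 0.003
grasp_force: 1.3
```

Press on to the stop, then check.

```bash
python3 -m handwheel '[[-0.001,0,0,0,0,0],[-0.002,0,0,0,0,0],[-0.003,0,0,0,0,0],[-0.004,0,0,0,0,0],[-0.005,0,0,0,0,0],[-0.005,0,0,0,0,0],[-0.005,0,0,0,0,0],[-0.005,0,0,0,0,0]]'
```

```text
time_s: 9.05
position: [0.6084, 0.301, 0.1071]
tcp_rot: [[-1.0, -0.015, 0.01], [-0.015, 1.0, 0.004], [-0.01, 0.003, -1.0]]
force: [10.3, 1.7, -4.4]
opening: 0.005
grasp_force: 4.9
```

```bash
python3 -m handwheel '[[0.01,0,0,0,0,0],[0.02,0,0.02,0,0,0],[0.02,0,0.06,0,0,0],[0.02,0,0.1,0,0,0],[0,-0.03,0.11,0,0,0],[-0.03,-0.06,0.12,0,0,0],[-0.06,-0.09,0.13,0,0,0],[-0.09,-0.12,0.14,0,0,0]]' 0.38
python3 -m handwheel '[[-0.02,-0.03,0,0,0,0],[-0.04,-0.06,0,0,0,0],[-0.06,-0.09,0,0,0,0],[-0.08,-0.1,0,0,0,0],[-0.08,-0.1,0,0,0,0],[-0.08,-0.1,0,0,0,0],[-0.08,-0.1,0,0,0,0],[-0.08,-0.1,0,0,0,0]]'
python3 - <<'E'
from h import *
for c in ('top','scene'):
    p,d=cams.capture(c);W=cloud(c,d);cv2.imwrite(f'pics/{c}3.png',p);print(c);cyls(W,p,reg=(.3,.56,-.5,.5))
    for y in (.138,.066,-.006,-.078):
        m=box(W,.49,.56,y-.03,y+.03,.055,.08); P=W[m]
        if len(P)>20: print(y,P[:,0].min().round(4),np.percentile(P[:,0],3).round(4),rect(W,m))
    for y0,y1 in((-.34,-.12),(.2,.37)): print('lever',rect(W,box(W,.56,.75,y0,y1,.095,.115)))
E
```

```text
time_s: 9.72
position: [0.5148, 0.1834, 0.2451]
tcp_rot: [[-1.0, -0.016, -0.004], [-0.016, 1.0, 0.001], [0.004, 0.001, -1.0]]
force: [0.7, -1.0, 0.1]
opening: 0.527
grasp_force: 0.0
time_s: 10.38
position: [0.4389, 0.0846, 0.2453]
tcp_rot: [[-1.0, -0.017, 0.001], [-0.017, 1.0, 0.001], [-0.001, 0.001, -1.0]]
force: [-0.5, 0.4, 0.0]
opening: 0.69
grasp_force: 0.0
top
comp [179. 262.] 518 c [0.4358 0.3609] ang 18.0 ends [0.3629 0.3372] [0.517  0.3873] blk (array([442.3, 364.2]), array([144.1,  32.1]), 19.0, 331)
comp [382. 271.] 517 c [ 0.4238 -0.196 ] ang 4.0 ends [ 0.3476 -0.2013] [ 0.5073 -0.1902] blk (array([ 429.8, -196.6]), array([142.7,  33.2]), 5.4, 320)
comp [431. 276.] 541 c [ 0.4144 -0.3314] ang -4.1 ends [ 0.3396 -0.3261] [ 0.5003 -0.3376] blk (array([ 419.2, -332.3]), array([ 34.2, 154.1]), 87.2, 327)
0.138 0.5144 0.523 (array([537.2, 139.2]), array([45.8, 32.9]), 0.4, 103)
0.066 0.5321 0.5322 (array([545.9,  67.4]), array([28.1, 30. ]), 1.4, 124)
-0.006 0.5257 0.5311 (array([542.5,  -4.7]), array([33.2, 33.2]), 1.7, 137)
-0.078 0.5182 0.5188 (array([539.2, -75.9]), array([
[... 340 characters left out ...]
17 -0.1933] ang 3.6 ends [ 0.3504 -0.1984] [ 0.512  -0.1883] blk (array([ 433.1, -194.5]), array([104.9,  33.5]), 7.5, 145)
comp [375. 233.] 403 c [0.446  0.3643] ang 18.0 ends [0.3683 0.3391] [0.5199 0.3882] blk (array([445.2, 364.2]), array([102.1,  31.7]), 18.7, 231)
0.138 0.5177 0.519 (array([538.8, 139.8]), array([39.7, 42.1]), 89.8, 162)
0.066 0.5185 0.5201 (array([539.8,  68.5]), array([41. , 39.6]), 2.8, 155)
-0.006 0.5206 0.5222 (array([540.3,  -5.2]), array([40.4, 39. ]), 88.7, 136)
-0.078 0.5216 0.5233 (array([540.5, -76.9]), array([37.6, 41. ]), 0.4, 125)
lever (array([ 639.9, -169.1]), array([107.3,  28.4]), 4.8, 224)
lever (array([591.7, 278.4]), array([107.,  26.]), 88.8, 297)
```

```bash
python3 -m handwheel '[[-0.003,-0.04,0,0,0,0.026],[-0.006,-0.08,0,0,0,0.026],[-0.009,-0.12,-0.02,0,0,0.026],[-0.012,-0.16,-0.04,0,0,0.026],[-0.0155,-0.2,-0.06,0,0,0.026],[-0.0195,-0.24,-0.08,0,0,0.026],[-0.0195,-0.2755,-0.1,0,0,0.026],[-0.0195,-0.2755,-0.12,0,0,0.026]]' 0.4
python3 -m handwheel '[[0,0,-0.02,0,0,0],[0,0,-0.045,0,0,0],[0,0,-0.07,0,0,0],[0,0,-0.085,0,0,0],[0,0,-0.095,0,0,0],[0,0,-0.098,0,0,0],[0,0,-0.098,0,0,0],[0,0,-0.098,0,0,0]]'
python3 -m handwheel '[[0,0,0,0,0,0],[0,0,0,0,0,0],[0,0,0,0,0,0],[0,0,0,0,0,0],[0,0,0,0,0,0],[0,0,0,0,0,0],[0,0,0,0,0,0],[0,0,0,0,0,0]]' -1
```

```text
time_s: 11.15
position: [0.4215, -0.1978, 0.125]
tcp_rot: [[-0.998, -0.065, 0.006], [-0.065, 0.998, -0.006], [-0.006, -0.006, -1.0]]
force: [1.8, -0.9, 0.4]
opening: 0.704
grasp_force: 0.0
time_s: 11.82
position: [0.4191, -0.1917, 0.0276]
tcp_rot: [[-0.998, -0.069, 0.001], [-0.069, 0.998, -0.001], [-0.001, -0.001, -1.0]]
force: [0.6, 0.2, -1.2]
opening: 0.699
grasp_force: 0.0
time_s: 12.48
position: [0.4196, -0.1927, 0.0278]
tcp_rot: [[-0.998, -0.068, 0.003], [-0.068, 0.998, -0.002], [-0.002, -0.003, -1.0]]
force: [-0.5, -3.0, 6.5]
opening: 0.37
grasp_force: 30.0
```

```bash
python3 -m handwheel '[[-0.005,0,0.01,0,0,0],[-0.01,0,0.025,0,0,-0.01],[-0.01,0.02,0.034,0,0,-0.025],[-0.01,0.06,0.034,0,0,-0.025],[-0.01,0.1,0.034,0,0,-0.025],[-0.01,0.14,0.034,0,0,-0.025],[-0.01,0.17,0.034,0,0,-0.025],[-0.01,0.186,0.034,0,0,-0.025]]'
python3 -m handwheel '[[0,0,0,0,0,0],[0,0,0,0,0,0],[0,0,0,0,0,0],[0,0,0,0,0,0],[0,0,0,0,0,0],[0,0,0,0,0,0],[0,0,0,0,0,0],[0,0,0,0,0,0]]'
python3 - <<'E'
from h import *
for c in ('top','scene'):
    p,d=cams.capture(c);W=cloud(c,d);cv2.imwrite(f'pics/{c}4.png',p)
    m=box(W,.35,.512,-.03,.03,.035,.062);P=W[m]
    hsv=cv2.cvtColor(p,cv2.COLOR_BGR2HSV);b=box(W,.40,.515,-.04,.04,.03,.075)&(hsv[...,1]>120)&(hsv[...,0]>12)&(hsv[...,0]<32)
    print(c,b.sum());
    if b.sum()>5:
        P=W[b];k=np.linalg.svd(P[:,:2]-P[:,:2].mean(0))[2][0];print(P.max(0).round(4),P.mean(0).round(4),rect(W,b),[(r['position'],r['conf']) for r in models.tip_of('cyl1_tip',c)])
a=cv2.imread('pics/scene4.png')[110:250,150:350];b=cv2.imread('pics/top4.png')[180:320,220:420]
cv2.imwrite('pics/c4.png',cv2.resize(np.hstack([a,b]),None,fx=2,fy=2,interpolation=3))
E
```

```text
time_s: 13.15
position: [0.4048, -0.0017, 0.0613]
tcp_rot: [[-1.0, -0.021, -0.006], [-0.021, 1.0, 0.002], [0.006, 0.002, -1.0]]
force: [0.2, 0.4, -2.8]
opening: 0.361
grasp_force: 30.0
time_s: 13.82
position: [0.4085, -0.006, 0.0612]
tcp_rot: [[-1.0, -0.017, -0.0], [-0.017, 1.0, 0.0], [0.0, 0.0, -1.0]]
force: [-0.4, -0.4, -2.7]
opening: 0.362
grasp_force: 30.0
top 0
scene 86
[0.5018 0.0059 0.0588] [ 0.4712 -0.0023  0.0531] (array([470.2,  -2.5]), array([62.8, 22.6]), 9.9, 86) []
```

View pics/c4.png

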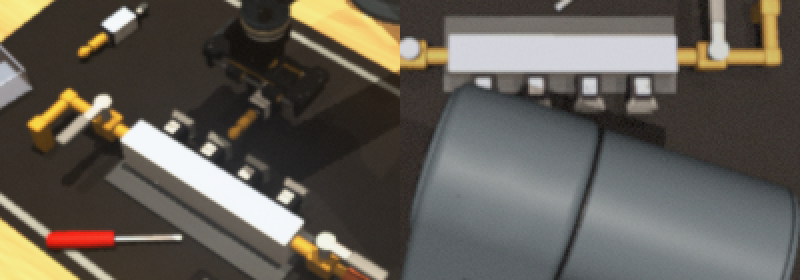

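The tube is held level in front of port2: its tip is at (233,137) in the left half and the port2 housing is at (213,148).

```bash
python3 -m handwheel '[[0.008,0,0,0,0,0],[0.016,0,0,0,0,0],[0.024,0,0,0,0,0],[0.03,0,0,0,0,0],[0.035,0,0,0,0,0],[0.04,0.0005,0,0,0,0],[0.04,0.0005,0,0,0,0],[0.04,0.0005,0,0,0,0]]'
python3 -m handwheel '[[0.003,0,0,0,0,0],[0.006,0,0,0,0,0],[0.009,0,0,0,0,0],[0.012,0,0,0,0,0],[0.015,0,0,0,0,0],[0.018,0,0,0,0,0],[0.018,0,0,0,0,0],[0.018,0,0,0,0,0]]'
```

```text
time_s: 14.63
position: [0.45, -0.0056, 0.0612]
tcp_rot: [[-1.0, -0.017, 0.003], [-0.017, 1.0, -0.001], [-0.003, -0.001, -1.0]]
force: [1.4, -2.3, -4.3]
opening: 0.368
grasp_force: 30.0
time_s: 15.3
position: [0.4595, -0.0043, 0.0606]
tcp_rot: [[-1.0, -0.018, -0.015], [-0.018, 1.0, 0.003], [0.015, 0.003, -1.0]]
force: [-9.6, -7.2, 0.7]
opening: 0.368
grasp_force: 30.1
```

```bash
python3 -m handwheel '[[0.002,-0.001,0,0,0,0],[0.004,-0.002,0,0,0,0],[0.006,-0.002,0,0,0,0],[0.008,-0.002,0,0,0,0],[0.01,-0.002,0,0,0,0],[0.012,-0.002,0,0,0,0],[0.014,-0.002,0,0,0,0],[0.014,-0.002,0,0,0,0]]'
```

```text
time_s: 15.97
position: [0.4767, -0.006, 0.0606]
tcp_rot: [[-1.0, -0.019, -0.009], [-0.019, 1.0, 0.002], [0.009, 0.002, -1.0]]
force: [-6.7, -0.7, -2.6]
opening: 0.367
grasp_force: 30.0
```

```bash
python3 -m handwheel '[[0.002,0,0,0,0,0],[0.004,0,0,0,0,0],[0.006,0,0,0,0,0],[0.007,0,0,0,0,0],[0.008,0,0,0,0,0],[0.009,0,0,0,0,0],[0.01,0,0,0,0,0],[0.01,0,0,0,0,0]]'
```

```text
time_s: 16.63
position: [0.4777, -0.0048, 0.0595]
tcp_rot: [[-0.999, -0.019, -0.028], [-0.019, 1.0, 0.005], [0.028, 0.006, -1.0]]
force: [-20.0, -4.7, -0.6]
opening: 0.366
grasp_force: 30.0
```

```bash
python3 -m handwheel '[[-0.004,0,0,0,0,0],[-0.008,0,0,0,0,0],[-0.012,0,0,0,0,0],[-0.016,0,0,0,0,0],[-0.019,0,0,0,0,0],[-0.021,0,0,0,0,0],[-0.021,0,0,0,0,0],[-0.021,0,0,0,0,0]]'
```

```text
time_s: 17.3
position: [0.4746, -0.0079, 0.0621]
tcp_rot: [[-1.0, -0.018, 0.011], [-0.018, 1.0, -0.002], [-0.011, -0.002, -1.0]]
force: [5.4, 1.6, -6.2]
opening: 0.363
grasp_force: 30.0
```

Pulling back meets resistance after about 3 mm, so the latch is in. I release, lift and look.

```bash
python3 -m handwheel '[[0.004,0,0,0,0,0],[0.004,0,0,0,0,0],[0.004,0,0,0,0,0],[0.004,0,0,0,0,0],[0.004,0,0,0,0,0],[0.004,0,0,0,0,0],[0.004,0,0,0,0,0],[0.004,0,0,0,0,0]]' 0.4
python3 -m handwheel '[[0,0,0.02,0,0,0],[0,0,0.05,0,0,0],[0,0,0.09,0,0,0],[0,0,0.13,0,0,0],[-0.02,0.02,0.15,0,0,0],[-0.04,0.04,0.15,0,0,0],[-0.04,0.08,0.15,0,0,0],[-0.04,0.1,0.15,0,0,0]]'
python3 - <<'E'
from h import *
for c in ('top','scene'):
    p,d=cams.capture(c);W=cloud(c,d);cv2.imwrite(f'pics/{c}5.png',p);print(c);cyls(W,p,reg=(.3,.56,-.5,.5))
    for y0,y1 in((-.34,-.12),(.2,.37)): print('lever',rect(W,box(W,.56,.75,y0,y1,.095,.115)))
a=cv2.imread('pics/scene5.png')[110:250,150:350];b=cv2.imread('pics/top5.png')[180:320,220:420]
cv2.imwrite('pics/c5.png',cv2.resize(np.hstack([a,b]),None,fx=2,fy=2,interpolation=3))
E
```

```text
time_s: 17.97
position: [0.4734, -0.0071, 0.0612]
tcp_rot: [[-1.0, -0.018, -0.0], [-0.018, 1.0, 0.0], [0.0, 0.0, -1.0]]
force: [0.8, 0.4, -0.7]
opening: 0.693
grasp_force: 0.0
time_s: 18.63
position: [0.4316, 0.095, 0.2119]
tcp_rot: [[-1.0, -0.017, -0.0], [-0.017, 1.0, 0.001], [0.0, 0.001, -1.0]]
force: [0.3, -0.4, 0.4]
opening: 0.7
grasp_force: 0.0
top
comp [179. 262.] 517 c [0.4356 0.3609] ang 18.2 ends [0.363 0.337] [0.5172 0.3878] blk (array([440. , 363.7]), array([146.4,  33.2]), 18.7, 326)
comp [431. 275.] 541 c [ 0.4148 -0.3315] ang -3.9 ends [ 0.3396 -0.3263] [ 0.4999 -0.3374] blk (array([ 433. , -333.7]), array([ 34., 126.]), 87.1, 322)
lever (array([ 634.6, -174.2]), array([ 27.5, 104.8]), 89.3, 299)
lever (array([583.6, 277.6]), array([ 24.7, 107.6]), 3.0, 310)
scene
comp [207. 123.] 292 c [ 0.4229 -0.3288] ang -4.1 ends [ 0.3419 -0.3229] [ 0.5041 -0.3346] blk (array([ 427.2, -332.6]), array([ 36.7, 107.6]), 85.6, 142)
comp [270. 175.] 334 c [0.4801 0.0005] ang 6.9 ends [ 0.4073 -0.0082] [0.559 0.01 ] blk (array([483.3,  -4.2]), array([152.6,  34.2]), 3.5, 326)
comp [375. 233.] 403 c [0.4455 0.3641] ang 18.0 ends [0.3664 0.3385] [0.5203 0.3884] blk (array([446.1, 364.8]), array([108.7,  32.1]), 18.3, 234)
lever (array([ 639.3, -170.2]), array([109.2,  25. ]), 2.6, 229)
lever (array([590.7, 278.1]), array([108.1,  26.7]), 89.0, 293)
```

View pics/c5.png

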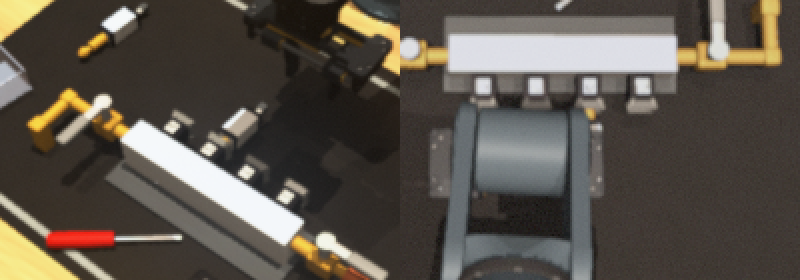

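Port2's cylinder hangs level and seated (at (240,125) in the left half). Next is the far right cylinder.

```bash
python3 -m handwheel '[[0,-0.04,0,0,0,-0.0445],[0,-0.08,0,0,0,-0.0445],[0,-0.12,0,0,0,-0.0445],[0,-0.16,0,0,0,-0.0445],[-0.01,-0.2,0,0,0,-0.0445],[-0.015,-0.24,0,0,0,-0.0445],[-0.02,-0.28,0,0,0,-0.0445],[-0.0225,-0.32,0,0,0,-0.0445]]'
python3 -m handwheel '[[0,-0.04,0,0,0,0],[0,-0.08,-0.02,0,0,0],[0,-0.1025,-0.05,0,0,0],[0,-0.1025,-0.09,0,0,0],[0,-0.1025,-0.11,0,0,0],[0,-0.1025,-0.11,0,0,0],[0,-0.1025,-0.11,0,0,0],[0,-0.1025,-0.11,0,0,0]]'
```

```text
time_s: 19.4
position: [0.4093, -0.2296, 0.211]
tcp_rot: [[-0.997, 0.072, -0.001], [0.072, 0.997, 0.0], [0.001, 0.0, -1.0]]
force: [0.9, -0.5, 0.1]
opening: 0.7
grasp_force: 0.0
time_s: 20.07
position: [0.4112, -0.3304, 0.1021]
tcp_rot: [[-0.997, 0.071, 0.001], [0.071, 0.997, -0.001], [-0.001, -0.001, -1.0]]
force: [0.4, -0.5, -0.5]
opening: 0.703
grasp_force: 0.0
```

```bash
python3 -m handwheel '[[-0.002,0.003,-0.03,0,0,0],[-0.002,0.003,-0.055,0,0,0],[-0.002,0.003,-0.07,0,0,0],[-0.002,0.003,-0.074,0,0,0],[-0.002,0.003,-0.074,0,0,0],[-0.002,0.003,-0.074,0,0,0],[-0.002,0.003,-0.074,0,0,0],[-0.002,0.003,-0.074,0,0,0]]'
python3 -m handwheel '[[0,0,0,0,0,0],[0,0,0,0,0,0],[0,0,0,0,0,0],[0,0,0,0,0,0],[0,0,0,0,0,0],[0,0,0,0,0,0],[0,0,0,0,0,0],[0,0,0,0,0,0]]' -1
```

```text
time_s: 20.73
position: [0.4098, -0.3273, 0.0287]
tcp_rot: [[-0.998, 0.07, 0.002], [0.07, 0.998, -0.002], [-0.002, -0.002, -1.0]]
force: [0.4, -0.1, 0.1]
opening: 0.696
grasp_force: 0.0
time_s: 21.4
position: [0.4095, -0.3275, 0.0275]
tcp_rot: [[-0.997, 0.071, 0.001], [0.071, 0.997, -0.002], [-0.001, -0.002, -1.0]]
force: [-0.6, -3.4, 2.2]
opening: 0.363
grasp_force: 30.0
```

```bash
python3 -m handwheel '[[-0.002,0,0.01,0,0,0],[-0.002,0,0.025,0,0,0.01],[-0.002,0.02,0.034,0,0,0.02],[-0.002,0.06,0.034,0,0,0.03],[-0.002,0.1,0.034,0,0,0.0445],[-0.002,0.14,0.034,0,0,0.0445],[-0.002,0.18,0.034,0,0,0.0445],[-0.002,0.21,0.034,0,0,0.0445]]'
python3 -m handwheel '[[0,0.02,0,0,0,0],[0,0.0385,0,0,0,0],[0,0.0385,0,0,0,0],[0,0.0385,0,0,0,0],[0,0.0385,0,0,0,0],[0,0.0385,0,0,0,0],[0,0.0385,0,0,0,0],[0,0.0385,0,0,0,0]]'
python3 - <<'E'
from h import *
p,d=cams.capture('scene');W=cloud('scene',d)
hsv=cv2.cvtColor(p,cv2.COLOR_BGR2HSV);b=box(W,.40,.515,-.12,-.04,.03,.075)&(hsv[...,1]>120)&(hsv[...,0]>12)&(hsv[...,0]<32)
P=W[b];print(b.sum(),P.max(0).round(4),P.mean(0).round(4),rect(W,b))
cv2.imwrite('pics/c6.png',cv2.resize(p[110:250,150:350],None,fx=3,fy=3,interpolation=3))
E
```

```text
time_s: 22.07
position: [0.4041, -0.1125, 0.0614]
tcp_rot: [[-1.0, -0.018, -0.005], [-0.018, 1.0, 0.004], [0.005, 0.004, -1.0]]
force: [-0.2, 0.3, -2.2]
opening: 0.365
grasp_force: 30.0
time_s: 22.73
position: [0.4072, -0.0789, 0.0612]
tcp_rot: [[-1.0, -0.017, 0.0], [-0.017, 1.0, -0.0], [-0.0, -0.0, -1.0]]
force: [-0.1, -0.0, -2.4]
opening: 0.366
grasp_force: 30.0
82 [ 0.5058 -0.0667  0.0605] [ 0.4742 -0.0753  0.0532] (array([474.1, -77.3]), array([64. , 22.4]), 5.2, 82)
```

View pics/c6.png

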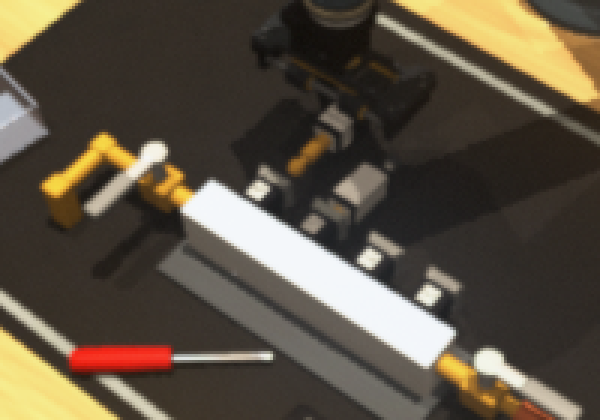

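The tube tip (297,165) lines up with port3 (265,187), and port2's cylinder stays locked at (360,185).

```bash
python3 -m handwheel '[[0.008,0,0,0,0,0],[0.016,0,0,0,0,0],[0.024,0,0,0,0,0],[0.03,0,0,0,0,0],[0.035,0.0005,0,0,0,0],[0.04,0.0005,0,0,0,0],[0.045,0.0005,0,0,0,0],[0.05,0.0005,0,0,0,0]]'
python3 -m handwheel '[[0.003,0,0,0,0,0],[0.006,0,0,0,0,0],[0.009,0,0,0,0,0],[0.012,0,0,0,0,0],[0.015,0,0,0,0,0],[0.018,0,0,0,0,0],[0.021,0,0,0,0,0],[0.021,0,0,0,0,0]]'
python3 -m handwheel '[[0.002,0,0,0,0,0],[0.004,0,0,0,0,0],[0.006,0,0,0,0,0],[0.008,0,0,0,0,0],[0.009,0,0,0,0,0],[0.01,0,0,0,0,0],[0.01,0,0,0,0,0],[0.01,0,0,0,0,0]]'
```

```text
time_s: 23.45
position: [0.4565, -0.0775, 0.0611]
tcp_rot: [[-1.0, -0.018, -0.002], [-0.018, 1.0, 0.001], [0.002, 0.001, -1.0]]
force: [-6.0, -4.6, -3.6]
opening: 0.365
grasp_force: 30.0
time_s: 24.12
position: [0.4749, -0.0763, 0.0605]
tcp_rot: [[-1.0, -0.019, -0.008], [-0.019, 1.0, 0.003], [0.008, 0.003, -1.0]]
force: [-5.7, -2.4, -2.5]
opening: 0.365
grasp_force: 29.8
time_s: 24.78
position: [0.4757, -0.0753, 0.0596]
tcp_rot: [[-0.999, -0.02, -0.027], [-0.02, 1.0, 0.007], [0.027, 0.007, -1.0]]
force: [-21.3, -11.2, 2.4]
opening: 0.371
grasp_force: 30.1
```

Bottomed (21 N). Pull test, then release and lift.

```bash
python3 -m handwheel '[[-0.004,0,0,0,0,0],[-0.008,0,0,0,0,0],[-0.012,0,0,0,0,0],[-0.016,0,0,0,0,0],[-0.019,0,0,0,0,0],[-0.021,0,0,0,0,0],[-0.021,0,0,0,0,0],[-0.021,0,0,0,0,0]]'
```

```text
time_s: 25.45
position: [0.4725, -0.0793, 0.062]
tcp_rot: [[-1.0, -0.018, 0.011], [-0.018, 1.0, -0.004], [-0.011, -0.004, -1.0]]
force: [6.2, -0.5, -4.8]
opening: 0.364
grasp_force: 30.0
```

```bash
python3 -m handwheel '[[0.004,0,0,0,0,0],[0.004,0,0,0,0,0],[0.004,0,0,0,0,0],[0.004,0,0,0,0,0],[0.004,0,0,0,0,0],[0.004,0,0,0,0,0],[0.004,0,0,0,0,0],[0.004,0,0,0,0,0]]' 0.15
python3 -m handwheel '[[0,0,0.02,0,0,0],[0,0,0.05,0,0,0],[0,0,0.09,0,0,0],[0,0,0.13,0,0,0],[-0.01,0.03,0.15,0,0,0],[-0.02,0.07,0.15,0,0,0],[-0.03,0.11,0.15,0,0,0],[-0.04,0.15,0.15,0,0,0]]' 
python3 - <<'E'
from h import *
for c in ('top','scene'):
    p,d=cams.capture(c);W=cloud(c,d);cv2.imwrite(f'pics/{c}7.png',p);print(c);cyls(W,p,reg=(.3,.56,-.5,.5))
print(bot.read_state()['position'])
E
```

```text
time_s: 26.12
position: [0.4709, -0.0775, 0.0612]
tcp_rot: [[-1.0, -0.018, -0.0], [-0.018, 1.0, 0.0], [0.0, 0.0, -1.0]]
force: [-0.0, 0.5, 0.5]
opening: 0.573
grasp_force: 0.0
time_s: 26.78
position: [0.4305, 0.0735, 0.212]
tcp_rot: [[-1.0, -0.016, 0.002], [-0.016, 1.0, -0.0], [-0.002, -0.0, -1.0]]
force: [0.4, 0.2, 0.0]
opening: 0.577
grasp_force: 0.0
top
comp [339. 253.] 411 c [ 0.4697 -0.0753] ang 4.7 ends [ 0.4072 -0.0804] [ 0.5596 -0.068 ] blk (array([483.1, -75.4]), array([ 37.2, 151.5]), 89.4, 408)
comp [179. 262.] 519 c [0.4358 0.3609] ang 18.2 ends [0.3631 0.337 ] [0.5176 0.3877] blk (array([436.4, 361.9]), array([150.5,  32. ]), 17.9, 331)
scene
comp [252. 165.] 334 c [ 0.4819 -0.0702] ang 6.1 ends [ 0.4077 -0.0782] [ 0.5564 -0.0622] blk (array([482.4, -75.7]), array([148.6,  35. ]), 1.4, 326)
comp [270. 175.] 326 c [0.4795 0.0006] ang 7.0 ends [ 0.4069 -0.0084] [0.5585 0.0103] blk (array([483.1,  -5.1]), array([151.9,  34.3]), 2.8, 318)
comp [375. 233.] 404 c [0.4454 0.3641] ang 18.0 ends [0.3667 0.3385] [0.5219 0.3889] blk (array([453.5, 367.2]), array([121.5,  31.9]), 18.0, 234)
[0.42730076 0.07723651 0.21118661]
```

```bash
python3 -m handwheel '[[0.003,0.04,0,0,0,0.05],[0.003,0.08,0,0,0,0.1],[0.003,0.12,0,0,0,0.148],[0.003,0.16,0,0,0,0.148],[0.003,0.2,0,0,0,0.148],[0.003,0.24,0,0,0,0.148],[0.003,0.283,0,0,0,0.148],[0.003,0.283,0,0,0,0.148]]' 0.4
python3 -m handwheel '[[0,0,-0.04,0,0,0],[0,0,-0.08,0,0,0],[0,0,-0.11,0,0,0],[0,0,-0.11,0,0,0],[0,0,-0.11,0,0,0],[0,0,-0.11,0,0,0],[0,0,-0.11,0,0,0],[0,0,-0.11,0,0,0]]'
python3 - <<'E'
from h import *
p,d=cams.capture('scene');W=cloud('scene',d);cyls(W,p,reg=(.3,.56,.2,.5))
E
```

```text
time_s: 27.55
position: [0.435, 0.3616, 0.2114]
tcp_rot: [[-0.95, -0.314, 0.004], [-0.313, 0.95, 0.005], [-0.005, 0.003, -1.0]]
force: [-0.3, -0.1, 0.4]
opening: 0.701
grasp_force: 0.0
time_s: 28.22
position: [0.4355, 0.3559, 0.1035]
tcp_rot: [[-0.951, -0.309, 0.004], [-0.309, 0.951, 0.002], [-0.004, 0.001, -1.0]]
force: [-0.9, -0.0, 0.8]
opening: 0.701
grasp_force: 0.0
comp [375. 233.] 390 c [0.4481 0.365 ] ang 18.0 ends [0.3749 0.3412] [0.5196 0.3883] blk (array([455.3, 367.8]), array([128.1,  32. ]), 18.2, 235)
```

```bash
python3 -m handwheel '[[-0.005,0.004,-0.03,0,0,0],[-0.005,0.004,-0.055,0,0,0],[-0.005,0.004,-0.07,0,0,0],[-0.005,0.004,-0.075,0,0,0],[-0.005,0.004,-0.075,0,0,0],[-0.005,0.004,-0.075,0,0,0],[-0.005,0.004,-0.075,0,0,0],[-0.005,0.004,-0.075,0,0,0]]'
python3 -m handwheel '[[0,0,0,0,0,0],[0,0,0,0,0,0],[0,0,0,0,0,0],[0,0,0,0,0,0],[0,0,0,0,0,0],[0,0,0,0,0,0],[0,0,0,0,0,0],[0,0,0,0,0,0]]' -1
```

```text
time_s: 28.93
position: [0.4298, 0.3598, 0.0273]
tcp_rot: [[-0.951, -0.309, 0.002], [-0.309, 0.951, 0.001], [-0.002, 0.0, -1.0]]
force: [-0.0, 0.4, -0.4]
opening: 0.699
grasp_force: 0.0
time_s: 29.6
position: [0.429, 0.3594, 0.0262]
tcp_rot: [[-0.951, -0.309, -0.0], [-0.309, 0.951, -0.0], [0.0, -0.0, -1.0]]
force: [-0.4, -0.9, -0.1]
opening: 0.365
grasp_force: 30.0
```

```bash
python3 -m handwheel '[[-0.004,0,0.01,0,0,0],[-0.01,-0.01,0.025,0,0,-0.04],[-0.015,-0.03,0.035,0,0,-0.08],[-0.02,-0.06,0.035,0,0,-0.12],[-0.026,-0.1,0.035,0,0,-0.148],[-0.026,-0.14,0.035,0,0,-0.148],[-0.026,-0.18,0.035,0,0,-0.148],[-0.026,-0.2,0.035,0,0,-0.148]]'
python3 -m handwheel '[[0,-0.012,0,0,0,0],[0,-0.0224,0,0,0,0],[0,-0.0224,0,0,0,0],[0,-0.0224,0,0,0,0],[0,-0.0224,0,0,0,0],[0,-0.0224,0,0,0,0],[0,-0.0224,0,0,0,0],[0,-0.0224,0,0,0,0]]'
python3 - <<'E'
from h import *
p,d=cams.capture('scene');W=cloud('scene',d)
hsv=cv2.cvtColor(p,cv2.COLOR_BGR2HSV);b=box(W,.40,.515,.1,.18,.03,.075)&(hsv[...,1]>120)&(hsv[...,0]>12)&(hsv[...,0]<32)
P=W[b];print(b.sum(),P.max(0).round(4),P.mean(0).round(4),rect(W,b))
cv2.imwrite('pics/c8.png',cv2.resize(p[110:250,190:390],None,fx=3,fy=3,interpolation=3))
E
```

```text
time_s: 30.27
position: [0.4016, 0.1566, 0.0616]
tcp_rot: [[-1.0, -0.017, -0.002], [-0.017, 1.0, -0.001], [0.002, -0.001, -1.0]]
force: [-0.3, -0.2, -3.0]
opening: 0.364
grasp_force: 30.0
time_s: 30.93
position: [0.4029, 0.1377, 0.0612]
tcp_rot: [[-1.0, -0.02, 0.0], [-0.02, 1.0, 0.0], [-0.0, 0.0, -1.0]]
force: [-0.9, -0.1, -3.4]
opening: 0.365
grasp_force: 30.0
92 [0.499  0.1492 0.0608] [0.47   0.1412 0.0552] (array([470.3, 140.4]), array([57.4, 18. ]), 2.2, 92)
```

View pics/c8.png

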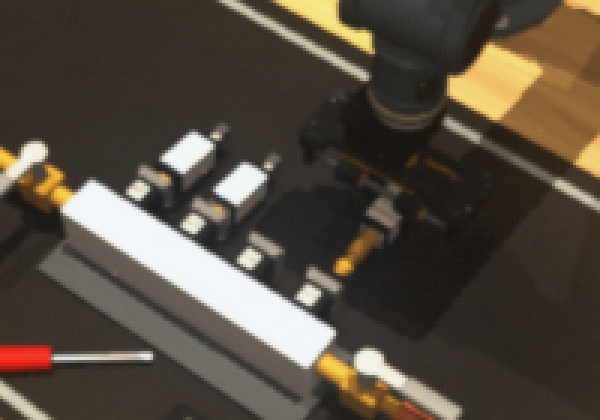

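Two cylinders are seated at (190,160) and (240,190). The third tube's tip, at (345,268), faces port0 at (318,285).

```bash
python3 -m handwheel '[[0.008,0,0,0,0,0],[0.016,0,0,0,0,0],[0.024,0,0,0,0,0],[0.03,0,0,0,0,0],[0.035,0.0005,0,0,0,0],[0.04,0.0005,0,0,0,0],[0.045,0.0005,0,0,0,0],[0.05,0.0005,0,0,0,0]]'
python3 -m handwheel '[[0.003,0,0,0,0,0],[0.006,0,0,0,0,0],[0.009,0,0,0,0,0],[0.012,0,0,0,0,0],[0.015,0,0,0,0,0],[0.018,0,0,0,0,0],[0.021,0,0,0,0,0],[0.021,0,0,0,0,0]]'
python3 -m handwheel '[[0.002,0,0,0,0,0],[0.004,0,0,0,0,0],[0.006,0,0,0,0,0],[0.008,0,0,0,0,0],[0.009,0,0,0,0,0],[0.01,0,0,0,0,0],[0.01,0,0,0,0,0],[0.01,0,0,0,0,0]]'
```

```text
time_s: 31.65
position: [0.4512, 0.1374, 0.0608]
tcp_rot: [[-1.0, -0.018, -0.005], [-0.018, 1.0, -0.0], [0.005, -0.0, -1.0]]
force: [-5.2, 0.5, -4.4]
opening: 0.364
grasp_force: 30.0
time_s: 32.32
position: [0.4706, 0.1375, 0.0605]
tcp_rot: [[-1.0, -0.018, -0.008], [-0.018, 1.0, -0.0], [0.008, -0.0, -1.0]]
force: [-6.9, -0.0, -2.6]
opening: 0.363
grasp_force: 30.0
time_s: 32.98
position: [0.4716, 0.1374, 0.0594]
tcp_rot: [[-0.999, -0.019, -0.027], [-0.019, 1.0, -0.001], [0.027, -0.001, -1.0]]
force: [-17.8, 0.3, 0.0]
opening: 0.369
grasp_force: 30.0
```

```bash
python3 -m handwheel '[[-0.004,0,0,0,0,0],[-0.008,0,0,0,0,0],[-0.012,0,0,0,0,0],[-0.016,0,0,0,0,0],[-0.019,0,0,0,0,0],[-0.021,0,0,0,0,0],[-0.021,0,0,0,0,0],[-0.021,0,0,0,0,0]]'
```

```text
time_s: 33.65
position: [0.4684, 0.1376, 0.0622]
tcp_rot: [[-1.0, -0.018, 0.011], [-0.018, 1.0, 0.001], [-0.011, 0.0, -1.0]]
force: [5.1, -0.4, -6.0]
opening: 0.367
grasp_force: 30.0
```

```bash
python3 -m handwheel '[[0.004,0,0,0,0,0],[0.004,0,0,0,0,0],[0.004,0,0,0,0,0],[0.004,0,0,0,0,0],[0.004,0,0,0,0,0],[0.004,0,0,0,0,0],[0.004,0,0,0,0,0],[0.004,0,0,0,0,0]]' 0.15
python3 -m handwheel '[[0,0,0.02,0,0,0],[0,0,0.05,0,0,0],[0,0,0.09,0,0,0],[0,0,0.12,0,0,0],[0.02,0.04,0.12,0,0,0],[0.04,0.08,0.12,0,0,0],[0.06,0.12,0.12,0,0,0],[0.074,0.1635,0.12,0,0,0]]'
python3 -m handwheel '[[0,0,0,0,0,0],[0,0,0,0,0,0],[0,0,0,0,0,0],[0,0,0,0,0,0],[0,0,0,0,0,0],[0,0,0,0,0,0],[0,0,0,0,0,0],[0,0,0,0,0,0]]' -1
python3 - <<'E'
from h import *
for c in ('top','scene'):
    p,d=cams.capture(c);W=cloud(c,d);cv2.imwrite(f'pics/{c}9.png',p);print(c);cyls(W,p,reg=(.3,.56,-.5,.5))
    for y0,y1 in((-.34,-.12),(.2,.37)):
        m=box(W,.56,.75,y0,y1,.095,.115)
        if m.sum()>9:print('lever',rect(W,m))
a=cv2.imread('pics/scene9.png')[110:250,190:390];b=cv2.imread('pics/top9.png')[160:300,200:400]
cv2.imwrite('pics/c9.png',cv2.resize(np.hstack([a,b]),None,fx=2,fy=2,interpolation=3))
E
```

```text
time_s: 34.32
position: [0.4669, 0.1375, 0.0612]
tcp_rot: [[-1.0, -0.018, -0.0], [-0.018, 1.0, -0.0], [0.0, -0.0, -1.0]]
force: [0.4, -1.0, -0.3]
opening: 0.577
grasp_force: 0.0
time_s: 34.98
position: [0.5381, 0.2899, 0.1819]
tcp_rot: [[-1.0, -0.017, 0.002], [-0.017, 1.0, 0.0], [-0.002, 0.0, -1.0]]
force: [0.2, -1.1, -0.5]
opening: 0.575
grasp_force: 0.0
time_s: 35.65
position: [0.5367, 0.288, 0.1814]
tcp_rot: [[-1.0, -0.017, -0.0], [-0.017, 1.0, -0.0], [0.0, -0.0, -1.0]]
force: [0.1, -1.5, 0.2]
opening: 0.064
grasp_force: 0.0
top
comp [339. 253.] 406 c [ 0.469  -0.0753] ang 4.7 ends [ 0.4072 -0.0804] [ 0.5598 -0.0678] blk (array([483.3, -75.8]), array([151.9,  36.5]), 0.1, 405)
comp [261. 255.] 360 c [0.4602 0.1385] ang 1.4 ends [0.4002 0.137 ] [0.5155 0.1398] blk (array([457.8, 138.3]), array([115.1,  38.5]), 0.5, 360)
comp [314. 254.] 392 c [ 0.4637 -0.006 ] ang 1.4 ends [ 0.4033 -0.0075] [ 0.5189 -0.0047] blk (array([461. ,  -4.6]), array([115.6,  37.3]), 0.8, 392)
lever (array([ 634.8, -171.3]), array([105.8,  24.8]), 2.2, 298)
scene
comp [252. 165.] 337 c [ 0.4825 -0.0701] ang 6.0 ends [ 0.408 -0.078] [ 0.5588 -0.0621] blk (array([483.8, -75.4]), array([150.9,  36.1]), 2.2, 331)
comp [270. 175.] 331 c [0.4796 0.0005] ang 6.6 ends [ 0.4067 -0.008 ] [0.5598 0.0097] blk (array([483.3,  -4.6]), array([153.8,  34.7]), 2.7, 324)
comp [305. 201.] 209 c [0.4934 0.145 ] ang 10.4 ends [0.4504 0.1371] [0.555  0.1564] blk (array([502.7, 140.5]), array([106.2,  36. ]), 3.3, 203)
lever (array([ 639.2, -170.1]), array([109. ,  27.6]), 3.5, 225)
lever (array([588.4, 277.9]), array([ 26.5, 106.9]), 3.1, 294)
```

View pics/c9.png

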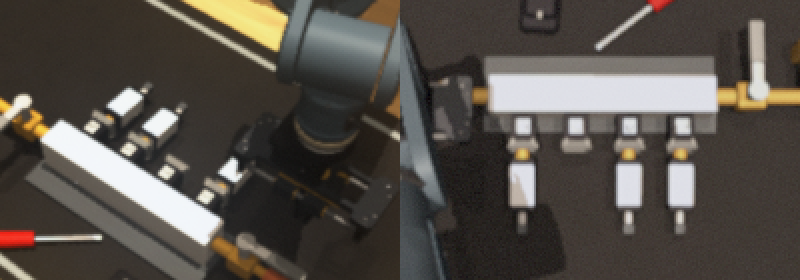

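All three cylinders sit equally deep in ports 0, 2 and 3. The supply is shut. The next move is shutting the vent.

```bash
python3 -m handwheel '[[0.005,0.013,0,0,0,0],[0.005,0.013,-0.02,0,0,0],[0.005,0.013,-0.045,0,0,0],[0.005,0.013,-0.065,0,0,0],[0.005,0.013,-0.074,0,0,0],[0.005,0.013,-0.074,0,0,0],[0.005,0.013,-0.074,0,0,0],[0.005,0.013,-0.074,0,0,0]]'
python3 -m handwheel '[[0.01,0,0,0,0,0],[0.021,0,0,0,0,0],[0.034,0.003,0,0,0,0],[0.046,0.005,0,0,0,0],[0.058,0.004,0,0,0,0],[0.069,0.001,0,0,0,0],[0.08,-0.005,0,0,0,0],[0.09,-0.011,0,0,0,0]]'
python3 -m handwheel '[[0.008,-0.009,0,0,0,0],[0.015,-0.0185,0,0,0,0],[0.018,-0.025,0,0,0,0],[0.02,-0.032,0,0,0,0],[0.02,-0.033,0,0,0,0],[0.02,-0.034,0,0,0,0],[0.02,-0.034,0,0,0,0],[0.02,-0.034,0,0,0,0]]'
```

```text
time_s: 36.42
position: [0.5427, 0.302, 0.1084]
tcp_rot: [[-1.0, -0.018, 0.002], [-0.018, 1.0, 0.001], [-0.002, 0.001, -1.0]]
force: [1.0, -0.4, 0.1]
opening: 0.003
grasp_force: 0.0
time_s: 37.08
position: [0.6325, 0.2906, 0.1077]
tcp_rot: [[-1.0, -0.018, 0.0], [-0.018, 1.0, 0.001], [-0.0, 0.001, -1.0]]
force: [-3.6, 1.7, 0.1]
opening: 0.002
grasp_force: 1.4
time_s: 37.75
position: [0.6529, 0.2577, 0.1076]
tcp_rot: [[-1.0, -0.018, 0.004], [-0.018, 1.0, 0.003], [-0.004, 0.003, -1.0]]
force: [1.4, 5.2, -0.8]
opening: 0.007
grasp_force: 2.4
```

```bash
python3 -m handwheel '[[0,-0.001,0,0,0,0],[0,-0.002,0,0,0,0],[0,-0.003,0,0,0,0],[0,-0.004,0,0,0,0],[0,-0.005,0,0,0,0],[0,-0.005,0,0,0,0],[0,-0.005,0,0,0,0],[0,-0.005,0,0,0,0]]'
```

```text
time_s: 38.42
position: [0.653, 0.2572, 0.1077]
tcp_rot: [[-1.0, -0.017, 0.006], [-0.017, 1.0, 0.01], [-0.006, 0.01, -1.0]]
force: [1.4, 16.2, -3.2]
opening: 0.003
grasp_force: 7.4
```

```bash
python3 -m handwheel '[[0,0.01,0,0,0,0],[0,0.025,0,0,0,0],[0,0.025,0.03,0,0,0],[0,0.025,0.06,0,0,0],[0,0,0.06,0,0,0],[0,-0.04,0.06,0,0,0],[0,-0.08,0.06,0,0,0],[0,-0.12,0.06,0,0,0]]'
python3 -m handwheel '[[0,-0.04,0,0,0,0],[0,-0.08,0,0,0,0],[0,-0.12,0,0,0,0],[0,-0.16,0,0,0,0],[0,-0.2,0,0,0,0],[0.007,-0.24,0,0,0,0],[0.007,-0.26,0,0,0,0],[0.007,-0.26,0,0,0,0]]'
```

```text
time_s: 39.08
position: [0.652, 0.1304, 0.1679]
tcp_rot: [[-1.0, -0.02, 0.002], [-0.02, 1.0, -0.001], [-0.002, -0.001, -1.0]]
force: [1.0, -0.5, 0.9]
opening: 0.008
grasp_force: 0.0
time_s: 39.75
position: [0.6596, -0.135, 0.1677]
tcp_rot: [[-1.0, -0.013, 0.003], [-0.013, 1.0, -0.004], [-0.003, -0.004, -1.0]]
force: [-0.2, 0.0, 0.0]
opening: 0.004
grasp_force: 0.0
```

```bash
python3 - <<'E'
from h import *
print(bot.read_state()['position'])
for c in ('top','scene'):
    p,d=cams.capture(c);W=cloud(c,d)
    print('vent',rect(W,box(W,.56,.75,.2,.37,.095,.115)))
E
python3 -m handwheel '[[0,0,-0.02,0,0,0],[0,0,-0.04,0,0,0],[0,0,-0.06,0,0,0],[0,0,-0.06,0,0,0],[0,0,-0.06,0,0,0],[0,0,-0.06,0,0,0],[0,0,-0.06,0,0,0],[0,0,-0.06,0,0,0]]'
```

```text
[ 0.65960786 -0.13495651  0.167665  ]
vent (array([626.3, 238.5]), array([105.2,  24.6]), 4.0, 297)
vent (array([631.5, 239.3]), array([106.9,  24.6]), 3.1, 280)
time_s: 40.52
position: [0.6597, -0.1282, 0.1089]
tcp_rot: [[-1.0, -0.019, 0.003], [-0.019, 1.0, -0.001], [-0.003, -0.001, -1.0]]
force: [0.2, 0.1, -1.0]
opening: 0.005
grasp_force: 0.0
```

```bash
python3 -m handwheel '[[0,-0.015,0,0,0,0],[0.003,-0.03,0,0,0,0],[0.005,-0.0445,0,0,0,0],[0.003,-0.057,0,0,0,0],[0.001,-0.0685,0,0,0,0],[-0.005,-0.08,0,0,0,0],[-0.0115,-0.09,0,0,0,0],[-0.02,-0.097,0,0,0,0]]'
python3 -m handwheel '[[-0.006,-0.004,0,0,0,0],[-0.012,-0.007,0,0,0,0],[-0.018,-0.01,0,0,0,0],[-0.024,-0.013,0,0,0,0],[-0.025,-0.013,0,0,0,0],[-0.026,-0.013,0,0,0,0],[-0.027,-0.013,0,0,0,0],[-0.027,-0.013,0,0,0,0]]'
```

```text
time_s: 41.18
position: [0.6388, -0.2275, 0.1073]
tcp_rot: [[-1.0, -0.017, 0.002], [-0.017, 1.0, -0.001], [-0.002, -0.001, -1.0]]
force: [1.6, 3.0, -0.4]
opening: 0.003
grasp_force: 1.4
time_s: 41.85
position: [0.6191, -0.2365, 0.1078]
tcp_rot: [[-1.0, -0.016, 0.018], [-0.016, 1.0, 0.0], [-0.018, -0.0, -1.0]]
force: [19.0, 9.3, -8.3]
opening: -0.001
grasp_force: 9.4
```

```bash
python3 -m handwheel '[[-0.001,0,0,0,0,0],[-0.002,0,0,0,0,0],[-0.003,0,0,0,0,0],[-0.004,0,0,0,0,0],[-0.004,0,0,0,0,0],[-0.004,0,0,0,0,0],[-0.004,0,0,0,0,0],[-0.004,0,0,0,0,0]]'
```

```text
time_s: 42.52
position: [0.6189, -0.2365, 0.1081]
tcp_rot: [[-1.0, -0.015, 0.026], [-0.015, 1.0, -0.001], [-0.026, -0.002, -1.0]]
force: [26.3, 10.3, -12.1]
opening: 0.006
grasp_force: 13.4
```

At the stop. Retract clear and look.

```bash
python3 -m handwheel '[[0.01,0,0,0,0,0],[0.025,0.01,0,0,0,0],[0.035,0.01,0,0,0,0],[0.035,0.01,0.03,0,0,0],[0.035,0.01,0.07,0,0,0],[0.035,0.01,0.11,0,0,0],[0.035,0.04,0.15,0,0,0],[0.035,0.08,0.15,0,0,0]]'
python3 -m handwheel '[[0,0.04,0,0,0,0],[0,0.08,0,0,0,0],[0,0.12,0,0,0,0],[0,0.12,0,0,0,0],[0,0.12,0,0,0,0],[0,0.12,0,0,0,0],[0,0.12,0,0,0,0],[0,0.12,0,0,0,0]]'
python3 - <<'E'
from h import *
for c in ('top','scene'):
    p,d=cams.capture(c);W=cloud(c,d);cv2.imwrite(f'pics/{c}10.png',p);print(c);cyls(W,p,reg=(.3,.56,-.5,.5))
    for y0,y1 in((-.34,-.12),(.2,.37)):
        m=box(W,.56,.75,y0,y1,.095,.115)
        if m.sum()>9:print('lever',rect(W,m))
a=cv2.imread('pics/scene10.png')[110:250,150:350];b=cv2.imread('pics/top10.png')[160:300,220:420]
cv2.imwrite('pics/c10.png',cv2.resize(np.hstack([a,b]),None,fx=2,fy=2,interpolation=3))
E
```

```text
time_s: 43.18
position: [0.6457, -0.1677, 0.2642]
tcp_rot: [[-1.0, -0.014, 0.012], [-0.014, 1.0, -0.01], [-0.012, -0.01, -1.0]]
force: [0.6, 0.1, 0.5]
opening: 0.004
grasp_force: 0.0
time_s: 43.85
position: [0.6426, -0.0439, 0.2565]
tcp_rot: [[-1.0, -0.016, -0.0], [-0.016, 1.0, -0.001], [0.0, -0.001, -1.0]]
force: [0.1, -0.2, 0.3]
opening: 0.006
grasp_force: 0.0
top
comp [261. 252.] 326 c [0.4681 0.1384] ang 0.8 ends [0.422  0.1378] [0.5159 0.1391] blk (array([468.7, 136.6]), array([93.5, 38.5]), 2.8, 326)
lever (array([ 594.7, -231.2]), array([19. , 72.1]), 1.2, 200)
lever (array([626.7, 238.4]), array([106.3,  23.7]), 3.5, 294)
scene
comp [252. 165.] 339 c [ 0.4825 -0.0702] ang 6.0 ends [ 0.4054 -0.0783] [ 0.5589 -0.0622] blk (array([482.6, -76.2]), array([153.7,  36.5]), 3.0, 332)
comp [270. 175.] 327 c [4.793e-01 4.000e-04] ang 6.7 ends [ 0.4078 -0.0079] [0.5598 0.0098] blk (array([484.3,  -5.5]), array([152.5,  37.2]), 3.9, 318)
comp [308. 197.] 335 c [0.4748 0.1436] ang 5.8 ends [0.4064 0.1366] [0.5535 0.1516] blk (array([480.1, 139.4]), array([147.9,  36.1]), 3.9, 327)
lever (array([ 601.5, -213.3]), array([ 27., 110.]), 3.7, 197)
lever (array([631.1, 239.3]), array([109.3,  25.8]), 3.3, 283)
```

View pics/c10.png

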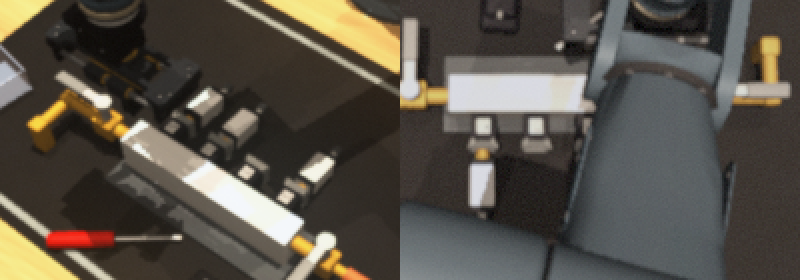

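The supply lever is in line with its pipe (open), the vent is shut, and all three cylinders are locked with the robot clear. I hand in.

```bash
python3 -c "
from rig import bot
print(bot.hand_in())"
```

```text
the job is handed in; nothing more can be done
None
```

The job is handed in, with no verdict returned: three cylinders are latched in ports 0, 2 and 3 (each held against a pull test), the vent is shut, the supply is open, and the blue look-alike, box, mug, mouse and screwdriver were left alone.

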